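# Walk the red-label battery up to the charger rail

## Task

Walk the heavy red-label battery up its lane to the charger's metal rail, one corner at a time: first swing its left front corner past the whole yellow band while its right front corner is still short of that band, then swing its right front corner past the whole blue band while the left one is still short of that. Then bring it up square against the rail between its lane's white lines, keeping it flat on the dock all the way and leaving the green-label battery where it is.

Things in the scene. Friction and masses are not known exactly. Their poses are not given: they have to be found in the camera images.
- dock: Fixed dock, grey plate 3 mm thick, 360 wide. Origin on the table, mid-width; +x up the lanes to the rail (away from robot), +y left. In its frame, mm: plate x -205 to 80; yellow band x -28 to -10, blue band x 34 to 50; rail face x 80, rail 28 high, then a charger 62 high to x 186. White lines y -170, 0, 170 bound two lanes; each starts with a battery, its front about 10 to 25 short of the yellow band.
- red_left (a point): Left front corner (seen along dock +x), half-way up, of the red-label battery: loose black block 90 deep (x), 120 wide (y), 62 high (terminals to 71), about 0.9 kg, too wide to grip. Axes: x out of its front to the rail, y left, z up. Centre at (-45, -60, 0) mm from here, back face at x -90. Pushed near one end of its back, that end swings ahead about the other; it stays where left.
- red_right (a point): Right front corner of the same battery, half-way up, 120 mm from red_left along -y; same axes. Its centre is at (-45, 60, 0) mm from here.
- greenpack: The bystander: an identical battery with a green label, in the other lane. Origin at the centre of its underside, x to its front, y to its left.

How it is judged:
By the outcome, as a careful person would: the job done as asked, in the order asked, and still so for the second after the job is handed in, with the robot touching nothing.
It also fails if it takes over 70 s, if anything falls off the work surface, if the arm or the gripper's body presses on something with over 40 N, if the wrist force passes 120 N, or if a joint passes its speed limit or range.

## Robot

A 6-joint arm with a two-finger parallel gripper is mounted at the origin on the work surface. World frame = base frame: x ahead of the robot, y to its left, z up, the work surface at z = 0. Lengths are in mm, angles in degrees, forces in N, time in s.
With the tool pointing down it reaches from about 350 to 850 mm from the base axis. Payload 8.1 kg.
Tool frame: the origin (TCP) lies at the very end of the fingers, on their centre line; the grasp point (between the pads) lies 19 mm behind it (r.grip_depth is the distance from the TCP to the grasp point, in mm); y points along the fingers, z is the direction in which the jaws open and shut, and the axes are right-handed (so a half turn about y gives the same grasp; the last joint's range is limited). The gripper opens to 85 mm and grips with 20 to 120 N. Pads are 22 mm wide; open, the fingers measure 114 mm over their backs; the gripper's body (76 mm by 85 mm) begins 54 mm behind the grasp point. The pads swing forward as they close: fully open they stand 13 mm farther back than shut.
Start: joints at [60.768, 7.471, 85.268, -0, 87.261, -4.893], TCP at [247.263, 546.687, 231.292] pointing down, gripper open.
Joint ranges: [-169.43, 169.43], [-51.17, 129.36], [1.28, 143.12], [-76.62, 256.62], [0, 156.53], [-152.29, 152.29]. Speed limits (degrees/s): [136.94, 136.94, 159.86, 180, 180, 180].

## Interface

Orientations are given as [roll, pitch, yaw] about the fixed x, y, z axes, in that order (R = Rz(yaw) Ry(pitch) Rx(roll)).
In Python, from bench import readout, eyes, r gives the robot as it stands. The module is installed in compiled form; this text tells all that it offers.
- The arm moves only by the tool move_arm, never from a script. Its argument "motion" is text: rows parted by semicolons, each of 6 numbers parted by spaces: the shift along the world's x, y, z in cm, then the turn, a rotation vector about the world's x, y, z in degrees. A call has 1 to 10 rows; each row is the pose to reach, as a shift and turn from the pose commanded when the call began; what a row does not reach only later rows make up. A row lasts 1/12 s, in which the tool goes at most 41.7 mm and 7.16 degrees, less where a joint would pass 70% of its speed; a pose out of reach is approached as far as the arm can. A call with a gripper value outside its range is refused whole. "fingers" is the finger opening in cm, from 0 to 8.54, set as the call begins (left out, the last holds). The fingers move at their own pace and stop on an object; "squeeze" is the grip in N (left out, the last holds). Time passes only in rows, so rows that repeat a pose let the fingers close. It gives the time, the measured TCP pose, the force and the opening at its end, in the units of the state.
- readout.sense(): the state, without advancing time (a new reading comes with each control period).
- eyes.snapshot(name): name is "scene" or "top"; returns a dict with "image" (480x640x3 uint8, blue, green, red), "fx", "fy", "cx", "cy" (pixels), "world_to_cam" (4x4, takes a point from world to camera coordinates). Camera axes: x right, y down, z forward; pixel columns grow to the right and rows downward; lengths in mm; the calibration is good to about 2 mm. A picture is of the moment at which its call begins. There is no depth.
- r.hand_in(): hands the job in, once; it reports no verdict.
The state is a dict: "time": time; "joint_pos": joint angles; "qd": joint speeds; "joint_efforts": joint torques, N m; "tool_pos": TCP position; "tcp_rot": TCP orientation; "ft_force": force on the tool from outside, world axes, zero at the start; "wrist_torque": the same for the moment, N m; "finger_gap": finger opening in mm.
Only numpy, scipy, OpenCV 4.12 (cv2) and the standard library are available. Lean on these libraries where they do the work, as an engineer would, in place of code of your own. Each camera call takes 0.05 s, during which the arm holds its last target. There are 200 camera calls.

## Working session

There is one attempt and no reset: what is moved stays moved. The work goes in short steps, Python scripts to look and compute and a tool call to move; the robot and the scene stay as the last step left them, time stands still between calls to the robot, and variables do not carry over. Pictures are saved under pics/ and viewed, about 8 in all and at most 12, crops included, and the job is handed in when it is done.

Besides the shell and the picture viewer there is one more tool, called in YAML: its name, and indented under it one key for each argument. move_arm: Moves the arm, as the interface text tells. Its arguments: {"type":"object","properties":{"motion":{"type":"string"},"fingers":{"type":"number"},"squeeze":{"type":"number"}},"required":["motion"]}

```bash
mkdir -p pics; python3 - <<'E'
from bench import readout, eyes, r
import cv2,numpy as np
for n in("scene","top"):
    s=eyes.snapshot(n); cv2.imwrite(f"pics/{n}0.png",s["image"]); print(n,s["fx"],s["cx"],s["cy"],np.round(s["world_to_cam"],3).tolist())
q=readout.sense();print(q["tool_pos"],q["tcp_rot"],q["ft_force"],q["finger_gap"],q["time"])
E
```

```text
scene 500.7840428291792 319.98394011918083 234.80199212951226 [[-0.759, 0.651, 0.016, 380.163], [0.53, 0.633, -0.565, -294.084], [-0.377, -0.42, -0.825, 937.932], [0.0, 0.0, 0.0, 1.0]]
top 444.14993188809984 322.99181383552246 238.92117939677416 [[-0.008, -1.0, -0.002, 36.595], [-0.985, 0.008, -0.174, 565.609], [0.174, 0.0, -0.985, 610.472], [0.0, 0.0, 0.0, 1.0]]
[247.00781606 546.26893609 230.36424087] [-9.00938597e+01  7.90132322e-03 -2.43371388e+01] [-0.74247327 -0.77714552 -0.43635066] 85.13670509279939 0.1
```

View pics/scene0.png

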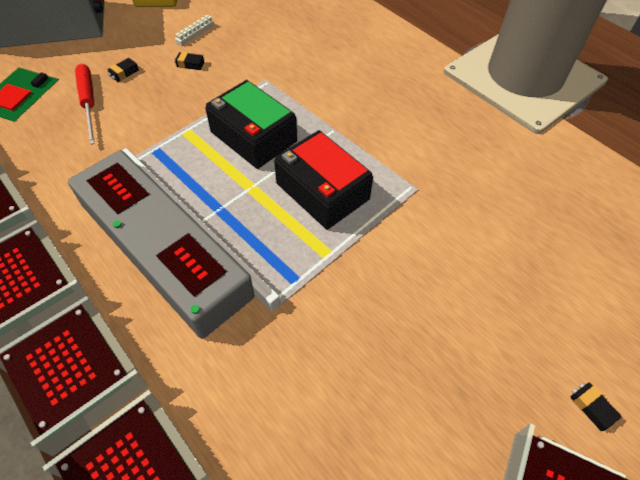

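View pics/top0.png

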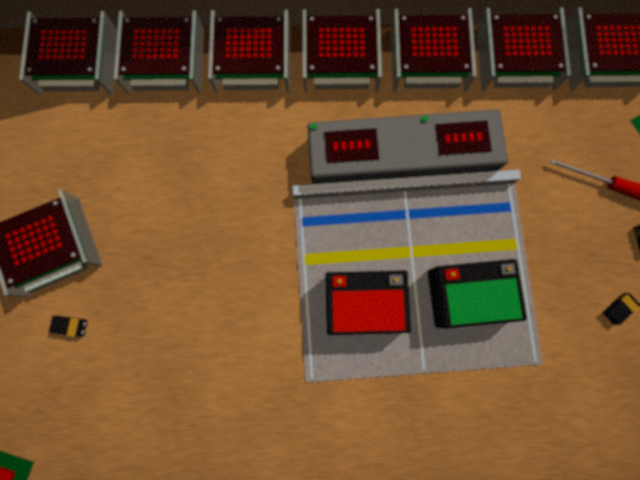

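The top view shows red in the left lane (label columns 331–409, rows 288–333), green in the right lane (444–523). The yellow band runs around rows 240–264 and blue around rows 204–226.

```bash
cat >h.py <<'E'
from bench import readout, eyes, r
import cv2,numpy as np
def ray(s,uv,z):
    uv=np.atleast_2d(uv).astype(float);T=s["world_to_cam"];R=T[:3,:3];c=-R.T@T[:3,3]
    d=np.c_[(uv[:,0]-s["cx"])/s["fx"],(uv[:,1]-s["cy"])/s["fy"],np.ones(len(uv))]@R
    return (c+d*((z-c[2])/d[:,2])[:,None])[:,:2]
def big(m):
    c,_=cv2.findContours(m.astype(np.uint8),cv2.RETR_EXTERNAL,cv2.CHAIN_APPROX_NONE)
    return max(c,key=cv2.contourArea)[:,0]
def masks(im):
    h=cv2.cvtColor(im,cv2.COLOR_BGR2HSV).astype(int);H,S,V=h[...,0],h[...,1],h[...,2]
    return dict(yel=(H>22)&(H<35)&(S>180)&(V>100),blue=(H>100)&(H<125)&(S>120)&(V>80),
      red=((H<6)|(H>174))&(S>200)&(V>150),green=(H>50)&(H<75)&(S>120)&(V>80))
def rect(p):
    (c,wh,a)=cv2.minAreaRect(p.astype(np.float32)); b=cv2.boxPoints((c,wh,a))
    e=max((b[1]-b[0],b[2]-b[1]),key=np.linalg.norm); e=e*np.sign(e[1])  # long axis toward +y
    return np.array(c),sorted(wh),np.degrees(np.arctan2(-e[0],e[1]))
E
python3 - <<'E'
from h import *
for n in("top","scene"):
    s=eyes.snapshot(n);M=masks(s["image"])
    for k,z in dict(yel=3,blue=3,red=65,green=65).items():
        m=M[k].copy()
        if n=="scene": m[:, :130]=0; m[320:]=0; m[:75]=0
        else: m[:190]=0; m[:,:290]=0; m[:,540:]=0
        p=ray(s,big(m),z); c,wh,a=rect(p); print(n,k,c.round(1),np.round(wh,1),round(a,2))
    T=s["world_to_cam"];print("cam",(-T[:3,:3].T@T[:3,3]).round())
s=eyes.snapshot("top");im=s["image"]
cv2.imwrite("pics/crop.png",cv2.resize(im[160:390,280:550],None,fx=2.9,fy=2.6,interpolation=cv2.INTER_CUBIC))
s=eyes.snapshot("scene");im=s["image"]
cv2.imwrite("pics/crop2.png",cv2.resize(im[70:310,60:420],None,fx=2.2,fy=2.2,interpolation=cv2.INTER_CUBIC))
E
```

```text
top yel [547.4 -21. ] [ 16.2 164.1] 3.68
top blue [608.3 -17.2] [ 14.4 166.5] 3.73
top red [460.5 -30.9] [53.6 97.6] 0.94
top green [ 472.2 -194.1] [ 56.4 100.5] 5.01
cam [451.  32. 699.]
scene yel [544.1 -23.5] [ 16.  165.1] 3.8
scene blue [605.  -19.3] [ 15.2 168.2] 3.76
scene red [457.1 -32.4] [ 56.3 100.8] 0.99
scene green [ 468.8 -195.5] [ 56.9 101.7] 4.99
cam [799. 333. 602.]
```

View pics/crop.png

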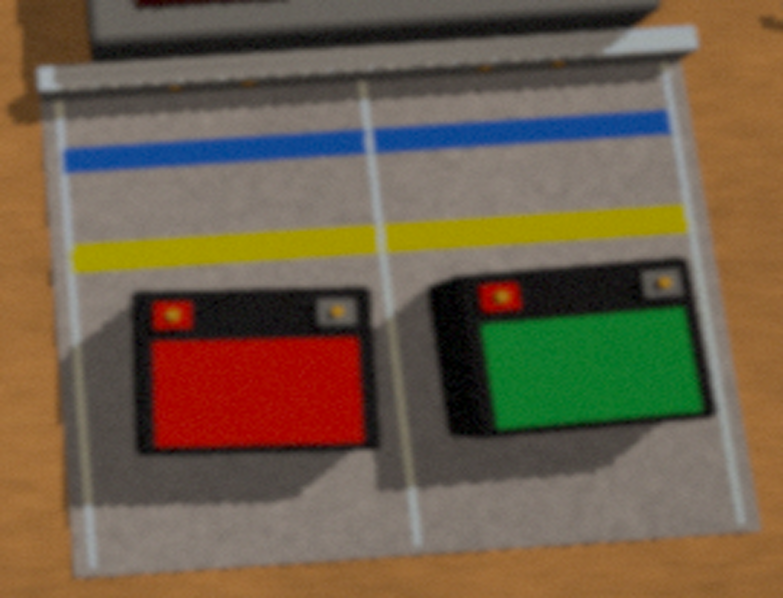

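View pics/crop2.png

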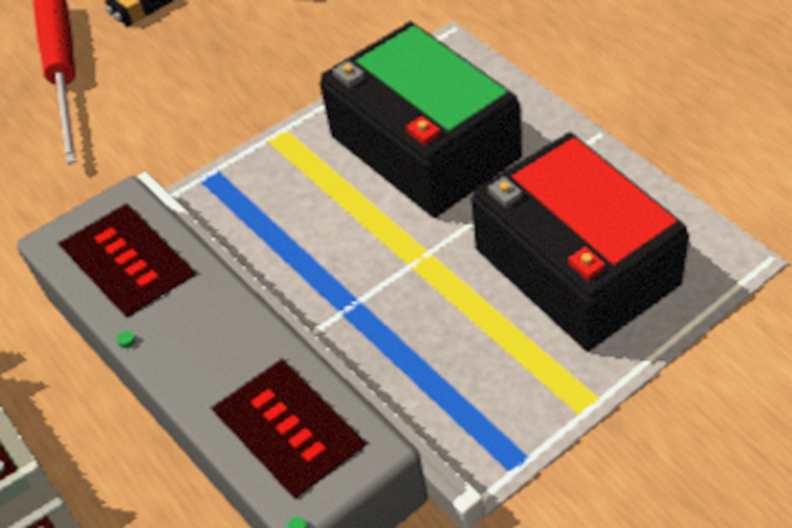

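Both views show red nearly square, clockwise of the dock, with its front a little short of yellow. The dock fits well: dock origin is about (570.3, -105.8), yaw 3.7°, and the bands are 61.0 mm apart as specified. Next I need the battery outline.

```bash
cat >>h.py <<'E'
def dock(p,o=(570.3,-105.8),a=np.radians(3.72)):
    d=np.asarray(p)-o; return np.array([d[0]*np.cos(a)+d[1]*np.sin(a),-d[0]*np.sin(a)+d[1]*np.cos(a)])
E
python3 - <<'E'
from h import *
s=eyes.snapshot("top");im=s["image"];M=masks(im)
V=im.max(2)
print(V[300,[334-4,320,429,300]],V[360,330])
for k,x0,x1 in(("red",320,417),("green",425,535)):
    for t in(35,45,55):
        m=(V<t)|M[k]; m[:255]=0;m[345:]=0;m[:,:x0]=0;m[:,x1:]=0
        m=cv2.morphologyEx(m.astype(np.uint8),cv2.MORPH_OPEN,np.ones((3,3)))
        c,wh,a=rect(ray(s,big(m),65)); print(k,t,c.round(1),np.round(wh,1),round(a,2))
q=readout.sense();print(q["tool_pos"],q["tcp_rot"],q["time"])
E
```

```text
[ 28  77  76 104] 132
red 35 [460.5 -30.9] [53.5 97.6] 0.97
red 45 [460.5 -30.9] [53.5 97.6] 0.97
red 55 [460.5 -30.9] [53.5 97.6] 0.97
green 35 [ 472.2 -194.1] [ 56.6 100.7] 4.96
green 45 [ 482.9 -181.2] [ 85.4 124.8] 5.46
green 55 [ 482.4 -183.7] [ 87.2 130. ] 5.0
[247.18824135 546.59213195 231.05605305] [-9.00228367e+01  2.58202654e-03 -2.43367181e+01] 0.35
```

move_arm:
  motion: "0 -4 0 0 0 7; 0 -8 0 0 0 14; 0 -12 0 0 0 21; 0 -16 0 0 0 28; 0 -20 0 0 0 28; 0 -24 0 0 0 28; 0 -28 0 0 0 28; 0 -32 0 0 0 28; 0 -36 0 0 0 28; 0 -40 0 0 0 28"

```text
time: 1.18
tool_pos: [246.7, 145.3, 231.3]
tcp_rot: [-90.0, -0.1, 3.7]
ft_force: [2.1, -1.2, 0.8]
finger_gap: 85.6
```

```bash
cat >>h.py <<'E'
def outline(s,k="red",box=(320,417,255,345),t=55):
    im=s["image"];m=(im.max(2)<t)|masks(im)[k]; b=np.zeros_like(m); b[box[2]:box[3],box[0]:box[1]]=1
    m=cv2.morphologyEx((m&b).astype(np.uint8),cv2.MORPH_CLOSE,np.ones((5,5)))
    return rect(ray(s,big(m),65))
E
python3 - <<'E'
from h import *
s=eyes.snapshot("top")
for t in(45,55,65):
    c,wh,a=outline(s,t=t); print(c.round(1),np.round(wh,1),round(a,2))
m=masks(s["image"])["red"];m[:285]=0;m[340:]=0;m[:,:320]=0;m[:,420:]=0
print(rect(ray(s,big(m),65)))
E
```

```text
[471.6 -29.6] [ 86.5 117.4] 0.93
[471.6 -29.7] [ 87.2 118.2] 0.95
[471.4 -29.7] [ 88.9 120.2] 1.04
(array([460.47421265, -30.95735168]), [53.57667541503906, 97.62187194824219], np.float32(0.903301))
```

move_arm:
  motion: "2.4 -2.9 0 0 0 -2.7; 4.8 -5.9 0 0 0 -2.7; 7.2 -8.8 0 0 0 -2.7; 9.6 -11.8 0 0 0 -2.7; 12 -14.7 -2 0 0 -2.7; 14.3 -17.7 -5 0 0 -2.7; 14.3 -17.7 -9 0 0 -2.7; 14.3 -17.7 -13 0 0 -2.7; 14.3 -17.7 -17 0 0 -2.7; 14.3 -17.7 -19 0 0 -2.7"

```text
time: 2.07
tool_pos: [386.9, -30.0, 36.3]
tcp_rot: [-89.9, 0.3, 0.9]
ft_force: [-1.3, -0.3, 0.3]
finger_gap: 85.5
```

move_arm:
  motion: "0 0 -1.5 0 0 0; 0 0 -2.5 0 0 0; 0 0 -2.8 0 0 0; 0 0 -2.8 0 0 0"

```text
time: 2.4
tool_pos: [390.1, -30.2, 13.1]
tcp_rot: [-90.0, 0.0, 1.0]
ft_force: [-0.3, 0.1, 0.1]
finger_gap: 85.2
```

```bash
cat >>h.py <<'E'
BIAS=dict(top=np.array([1.65,1.2]),scene=np.array([-1.65,-1.2]))
def status(names=("top","scene")):
    for n in names:
        s=eyes.snapshot(n);m=masks(s["image"])["red"]
        # keep only points that map inside the left lane at z=65
        v,u=np.nonzero(m);p=ray(s,np.c_[u,v],65)-BIAS[n]
        d=np.array(dock(p.T-np.array([[0],[0]]),np.array([[570.3],[-105.8]])))
        m[:]=0;ok=(d[0]>-170)&(d[0]<75)&(d[1]>5)&(d[1]<165);m[v[ok],u[ok]]=1
        c,wh,a=rect(ray(s,big(m),65)-BIAS[n]);t=np.radians(a-3.72)
        f=np.array([np.cos(t),np.sin(t)]);l=np.array([-f[1],f[0]])
        C=dock(c)+11*f+1*l
        print(n,"label",np.round(wh,1),"centre",C.round(1),"yaw",round(a-3.72,1),"LF",(C+45*f+60*l).round(1),"RF",(C+45*f-60*l).round(1))
E
python3 - <<'E'
from h import *
status()
s=eyes.snapshot("scene");cv2.imwrite("pics/s1.png",s["image"][60:320,60:460])
E
```

```text
top label [52.9 97.3] centre [-94.9  80.7] yaw -4.2 LF [-45.6 137.3] RF [-54.3  17.6]
scene label [ 56.4 101. ] centre [-95.4  82.1] yaw -2.7 LF [-47.7 139.9] RF [-53.3  20.1]
```

View pics/s1.png

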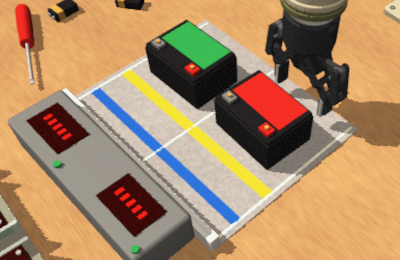

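move_arm:
  motion: "0.4 0 0 0 0 0; 0.8 0 0 0 0 0; 1.2 0 0 0 0 0; 1.5 0 0 0 0 0; 1.8 0 0 0 0 0; 2 0 0 0 0 0; 2.2 0 0 0 0 0; 2.4 0 0 0 0 0; 2.6 0 0 0 0 0; 2.8 0 0 0 0 0"

```text
time: 3.38
tool_pos: [415.7, -30.2, 12.6]
tcp_rot: [-90.0, 0.4, 1.0]
ft_force: [-15.5, -0.7, 12.1]
finger_gap: 85.4
```

```bash
python3 - <<'E'
from h import *
status(["scene"]);q=readout.sense();print(q["tool_pos"],q["ft_force"],dock(q["tool_pos"][:2]))
E
```

```text
scene label [ 56.8 101.1] centre [-94.5  82.1] yaw -3.1 LF [-46.3 139.6] RF [-52.7  19.8]
[416.09851979 -30.18917763  12.61204491] [-11.16749202  -0.99045709   6.05148393] [-148.9709038    85.45620387]
```

move_arm:
  motion: "0.25 0.1 0 0 0 -1.1; 0.5 0.2 0 0 0 -2.2; 0.75 0.3 0 0 0 -3.2; 1 0.4 0 0 0 -4.3; 1.2 0.5 0 0 0 -5.2; 1.4 0.6 0 0 0 -6.1; 1.6 0.7 0 0 0 -7; 1.8 0.8 0 0 0 -8; 2 0.85 0 0 0 -9; 2 0.85 0 0 0 -9"

```text
time: 4.27
tool_pos: [436.3, -21.3, 12.4]
tcp_rot: [-90.0, 0.3, -8.1]
ft_force: [-7.8, 1.5, 4.2]
finger_gap: 85.3
```

```bash
python3 - <<'E'
from h import *
status();q=readout.sense();print(q["tool_pos"],q["ft_force"],dock(q["tool_pos"][:2]))
E
```

```text
top label [0. 0.] centre [-22.1 105.2] yaw -3.7 LF [ 26.7 162.1] RF [18.9 42.4]
scene label [ 57.  100.9] centre [-74.6  80.9] yaw -12.0 LF [-18.1 130.2] RF [-43.1  12.8]
[436.28549037 -21.35246294  12.36667054] [-6.71202287  2.05067628  2.71045276] [-128.25313481   92.96455625]
```

move_arm:
  motion: "0.2 0.05 0 0 0 -0.9; 0.45 0.15 0 0 0 -1.8; 0.7 0.25 0 0 0 -2.7; 0.95 0.3 0 0 0 -3.6; 1.2 0.4 0 0 0 -4.5; 1.2 0.4 0 0 0 -4.5; 1.2 0.4 0 0 0 -4.5"

```text
time: 4.95
tool_pos: [448.5, -17.5, 12.3]
tcp_rot: [-90.0, 0.2, -12.6]
ft_force: [-5.4, 0.4, 0.5]
finger_gap: 85.6
```

```bash
python3 - <<'E'
from h import *
status(["scene"]);q=readout.sense();print(q["tool_pos"],q["ft_force"],dock(q["tool_pos"][:2]))
s=eyes.snapshot("scene");cv2.imwrite("pics/s2.png",cv2.resize(s["image"][80:310,100:430],None,fx=2,fy=2))
E
```

```text
scene label [ 57.  100.8] centre [-63.3  79.9] yaw -16.3 LF [ -3.3 124.9] RF [-36.9   9.7]
[448.44372208 -17.46899356  12.27110139] [-5.13626853  0.88325195  0.62531235] [-115.86855812   96.0510094 ]
```

View pics/s2.png

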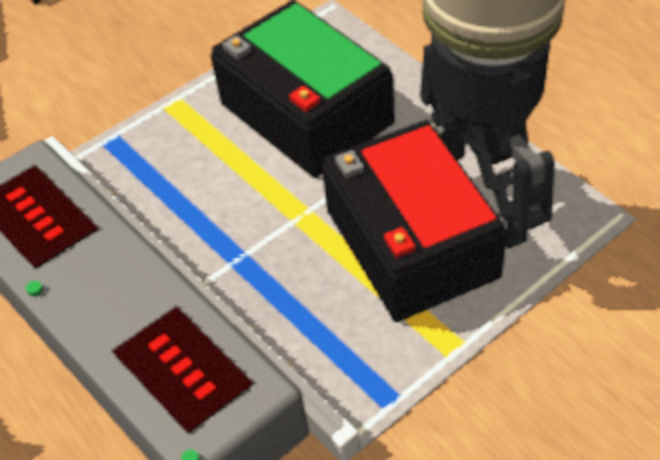

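Step 1 is confirmed: the left front corner is about 7 mm past yellow and the right one about 9 mm short of it. Next is the opposite swing.

move_arm:
  motion: "0.25 -0.1 0 0 0 1.3; 0.5 -0.2 0 0 0 2.6; 0.75 -0.3 0 0 0 3.9; 1 -0.4 0 0 0 5.2; 1.25 -0.5 0 0 0 6.5; 1.5 -0.6 0 0 0 7.8; 1.75 -0.7 0 0 0 9.1; 2 -0.8 0 0 0 10.3; 2.25 -0.85 0 0 0 11.5; 2.5 -0.9 0 0 0 12.6"

```text
time: 5.88
tool_pos: [473.0, -27.1, 12.3]
tcp_rot: [-90.0, 0.3, 0.1]
ft_force: [-9.0, -2.4, 3.2]
finger_gap: 85.5
```

```bash
python3 - <<'E'
from h import *
status(["scene"]);q=readout.sense();print(q["tool_pos"],q["ft_force"],dock(q["tool_pos"][:2]))
E
```

```text
scene label [ 56.9 100.6] centre [-37.1  80.5] yaw -3.6 LF [ 11.6 137.5] RF [ 4.  17.7]
[473.73892186 -27.14016025  12.39388234] [-4.76368889  0.06835956 -1.47754909] [-91.25412604  84.75905074]
```

move_arm:
  motion: "0.25 -0.1 0 0 0 1.3; 0.5 -0.2 0 0 0 2.6; 0.75 -0.3 0 0 0 3.9; 1 -0.4 0 0 0 5.2; 1.25 -0.5 0 0 0 6.5; 1.5 -0.6 0 0 0 7.8; 1.75 -0.7 0 0 0 9.1; 2 -0.8 0 0 0 10.5; 2.25 -0.9 0 0 0 11.9; 2.5 -1 0 0 0 13.3"

```text
time: 6.77
tool_pos: [498.1, -37.1, 12.3]
tcp_rot: [-89.9, 0.3, 13.4]
ft_force: [-9.0, -2.4, 4.9]
finger_gap: 85.3
```

```bash
python3 - <<'E'
from h import *
status(["scene"]);q=readout.sense();print(q["tool_pos"],q["ft_force"],dock(q["tool_pos"][:2]))
E
```

```text
scene label [ 56.9 100.9] centre [-13.2  81.7] yaw 9.6 LF [ 21.2 148.4] RF [41.1 30. ]
[498.75824785 -37.21528384  12.41209408] [-4.65572103 -0.83080752 -1.75236941] [-66.94119547  73.08188517]
```

move_arm:
  motion: "0.25 -0.1 0 0 0 1.2; 0.5 -0.2 0 0 0 2.4; 0.75 -0.3 0 0 0 3.6; 1 -0.4 0 0 0 4.8; 1.25 -0.45 0 0 0 6; 1.25 -0.45 0 0 0 6; 1.25 -0.45 0 0 0 6"

```text
time: 7.4
tool_pos: [511.4, -41.4, 12.3]
tcp_rot: [-89.9, 0.2, 19.4]
ft_force: [-3.9, -3.1, -1.6]
finger_gap: 85.4
```

```bash
python3 - <<'E'
from h import *
status(["scene"]);q=readout.sense();print(q["tool_pos"],q["ft_force"],dock(q["tool_pos"][:2]))
s=eyes.snapshot("scene");cv2.imwrite("pics/s3.png",cv2.resize(s["image"][80:310,100:430],None,fx=2,fy=2))
E
```

```text
scene label [ 56.7 100.9] centre [-1.5 82.2] yaw 15.6 LF [ 25.7 152.1] RF [58.  36.5]
[511.43740879 -41.42295066  12.37320246] [-5.35720508 -1.95774942 -0.71592774] [-54.56174525  68.06045166]
```

View pics/s3.png

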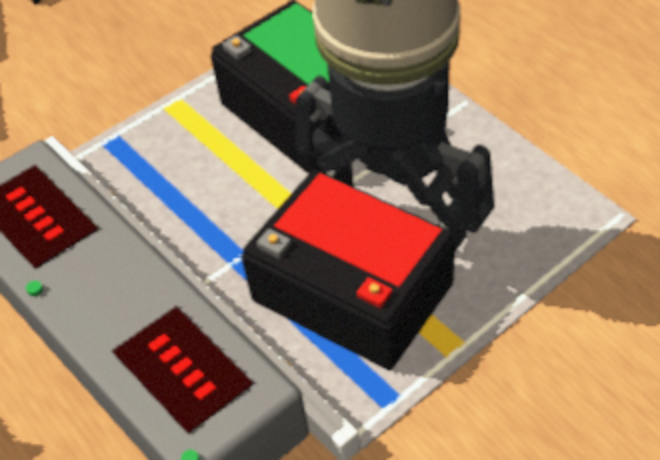

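Step 2 is confirmed: the right front corner is about 8 mm past blue and the left one about 8 mm short of it. Next I square it up.

move_arm:
  motion: "0.28 0.18 0 0 0 -1.5; 0.56 0.36 0 0 0 -3; 0.84 0.54 0 0 0 -4.6; 1.1 0.7 0 0 0 -6.2; 1.4 0.9 0 0 0 -7.8; 1.7 1.1 0 0 0 -9.4; 2 1.3 0 0 0 -11; 2.3 1.45 0 0 0 -12.6; 2.6 1.6 0 0 0 -14.2; 2.8 1.75 0 0 0 -15.6"

```text
time: 8.33
tool_pos: [539.8, -23.2, 12.5]
tcp_rot: [-89.9, 0.1, 3.7]
ft_force: [-2.8, 1.1, -3.1]
finger_gap: 85.2
```

```bash
python3 - <<'E'
from h import *
status(["scene"]);q=readout.sense();print(q["tool_pos"],q["tcp_rot"],q["ft_force"],dock(q["tool_pos"][:2]))
E
```

```text
scene label [ 56.9 101. ] centre [29.9 83.8] yaw 0.1 LF [ 74.9 143.9] RF [75.  23.9]
[540.15267618 -22.9835865   12.55087574] [-89.94949052   0.10086947   3.59688185] [-3.45576494  0.82834351 -2.61007263] [-24.71062224  84.59789967]
```

move_arm:
  motion: "0.1 0.01 0 0 0 0; 0.2 0.01 0 0 0 0; 0.3 0.02 0 0 0 0; 0.4 0.03 0 0 0 0; 0.45 0.03 0 0 0 0; 0.45 0.03 0 0 0 0"

```text
time: 8.88
tool_pos: [543.5, -23.4, 12.6]
tcp_rot: [-90.0, 0.2, 3.8]
ft_force: [-8.8, 1.4, 2.6]
finger_gap: 85.1
```

move_arm:
  motion: "0.05 0 0 0 0 0; 0.1 0.01 0 0 0 0; 0.15 0.01 0 0 0 0; 0.15 0.01 0 0 0 0; 0.15 0.01 0 0 0 0"

```text
time: 9.3
tool_pos: [543.4, -23.4, 12.5]
tcp_rot: [-90.0, 0.4, 3.8]
ft_force: [-18.6, -0.7, 11.0]
finger_gap: 85.4
```

```bash
python3 - <<'E'
from h import *
status(["scene"]);q=readout.sense();print(q["tool_pos"],q["tcp_rot"],q["ft_force"],dock(q["tool_pos"][:2]))
E
```

```text
scene label [ 56.8 101.1] centre [33.8 83.5] yaw 0.1 LF [ 78.7 143.5] RF [78.8 23.5]
[543.44108105 -23.3543354   12.57443883] [-89.95375711   0.39492178   3.81616107] [-18.88002018  -0.31632142  10.30528124] [-21.45320036  84.0145781 ]
```

move_arm:
  motion: "0.05 0 0 0 0 0; 0.1 0.01 0 0 0 0; 0.15 0.01 0 0 0 0; 0.15 0.01 0 0 0 0; 0.15 0.01 0 0 0 0"

```text
time: 9.77
tool_pos: [543.4, -23.4, 12.6]
tcp_rot: [-89.9, 0.6, 3.8]
ft_force: [-28.1, -2.1, 20.0]
finger_gap: 85.5
```

The force rises while the TCP no longer advances, so the battery is firmly against the rail. I back off straight, then lift clear.

move_arm:
  motion: "-0.2 -0.01 0 0 0 0; -0.5 -0.03 0 0 0 0; -1 -0.07 0 0 0 0; -2 -0.13 0 0 0 0; -3.5 -0.23 0 0 0 0; -6 -0.4 0 0 0 0; -9 -0.6 0 0 0 0; -12 -0.6 3 0 0 0; -15 -0.6 7 0 0 0; -18 -0.6 11 0 0 0"

```text
time: 10.6
tool_pos: [376.9, -29.1, 109.6]
tcp_rot: [-90.0, 0.0, 3.8]
ft_force: [1.1, 0.3, 1.2]
finger_gap: 85.7
```

move_arm:
  motion: "-4 0 4 0 0 0; -8 2 6 0 0 0; -10 6 8 0 0 0; -10 10 8 0 0 0; -10 14 8 0 0 0; -10 18 8 0 0 0; -10 22 8 0 0 0; -10 22 8 0 0 0"

```text
time: 11.27
tool_pos: [278.4, 195.3, 190.5]
tcp_rot: [-89.8, -0.2, 4.0]
ft_force: [0.3, -0.2, -0.1]
finger_gap: 85.7
```

```bash
python3 - <<'E'
from h import *
status();q=readout.sense();print(q["tool_pos"],q["ft_force"],q["time"])
for n in("top","scene"):
    s=eyes.snapshot(n);m=masks(s["image"])["green"]
    m[:200 if n=="top" else 75]=0;print(n,rect(ray(s,big(m),65)))
    cv2.imwrite(f"pics/{n}9.png",s["image"])
a=cv2.imread("pics/top9.png")[100:390,260:560];b=cv2.imread("pics/scene9.png")[70:360,50:430]
cv2.imwrite("pics/fin.png",np.hstack([a,b]))
E
```

```text
top label [53.4 97.3] centre [33.8 82.6] yaw 0.0 LF [ 78.8 142.6] RF [78.9 22.6]
scene label [ 56.6 100.8] centre [33.6 83.4] yaw 0.2 LF [ 78.4 143.5] RF [78.8 23.5]
[278.4111843  193.50150661 189.91720072] [-0.88688508  0.73637922  0.77163694] 11.3667
top (array([ 472.20593262, -193.97401428]), [56.5025634765625, 100.43208312988281], np.float32(4.8781304))
scene (array([ 468.81503296, -195.52627563]), [56.94912338256836, 101.67205047607422], np.float32(4.985755))
```

View pics/fin.png

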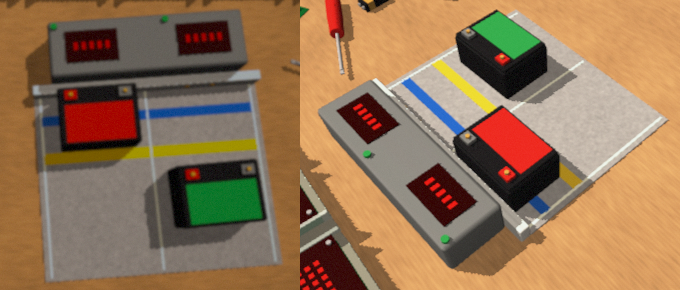

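The final picture shows red square at the rail inside its lane, with green unmoved.

```bash
python3 -c "
from bench import r
r.hand_in()"
```

```text
the job is handed in; nothing more can be done
```

The red-label battery is up against the rail, square and between its lane's white lines. I handed the job in at about 11.4 s. I pushed it from behind with both open fingers on its back, and it stayed flat on the dock in every view. The positions below are dock-frame x and y, in mm.

- **First swing:** the left front corner ended at x ≈ -3, past the yellow band's far edge at -10. The right one was at ≈ -37, still short of the near edge at -28.
- **Second swing:** the right front corner ended at x ≈ 58, past the blue band's far edge at 50. The left one was at ≈ 26, still short of the near edge at 34.
- **Final position:** yaw is within 0.2° of the dock, and the sides are at y ≈ 23 and 143, inside the lines at 0 and 170.
- **Bystander and robot:** the green-label battery has not moved (within 0.2 mm), and the arm is clear of everything.

**One small disagreement:** the cameras put the front face at x ≈ 78.7, against the rail at 80. That is within the 2 mm calibration. On the last push the force climbed to 28 N in that direction while the tool stopped advancing, so I take it as touching the rail.

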